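Load the cordless desk lamp's cell and switch it on

ROBOT

A 6-joint arm with a two-finger parallel gripper is mounted at the origin on the work surface. World frame = base frame: x ahead of the robot, y to its left, z up, the work surface at z = 0. Lengths are in mm, angles in rad, forces in N, time in s.
With the tool pointing down it reaches from about 300 to 775 mm from the base axis. Payload 14.6 kg.
Tool frame: the origin (TCP) lies on the front face of the gripper's body, between the roots of the fingers; the fingertips stand 97 mm ahead of it and the grasp point (between the pads) lies 78 mm ahead of it; z points along the fingers, y is the line along which they close (so a half turn about z gives the same grasp; the last joint's range is limited). The gripper opens to 94 mm and grips with 3 to 60 N. Pads are 16 mm wide; open, the fingers measure 119 mm over their backs; the gripper's body (75 mm by 177 mm) begins 78 mm behind the grasp point.
Start: joints at [1.225, 0.3, 1.521, -0, 1.321, -0.067], TCP at [151.359, 528.754, 302.646] pointing down, gripper open.
Joint ranges: [-3.03, 3.03], [-0.79, 2.21], [0.23, 2.52], [-1.04, 4.18], [0, 3.07], [-2.55, 2.55]. Speed limits (rad/s): [2.22, 2.22, 2.57, 3.14, 3.14, 3.14].

INTERFACE

Orientations are given as [roll, pitch, yaw] about the fixed x, y, z axes, in that order (R = Rz(yaw) Ry(pitch) Rx(roll)).
In Python, from cell import * gives the robot as it stands.
- The arm moves only by the tool carry_out, never from a script. Its arguments are lists of equal length, an entry for each row: "slide": the shift along the world's x, y, z scaled (see below), a list of three; "dr": the turn, a rotation vector about the world's x, y, z scaled (see below), a list of three; "gripper": the opening in per cent of the stroke, from 0 (shut) to 100 (fully open). A call has 1 to 10 rows; each row is the pose to reach, as a shift and turn from the pose commanded when the call began, turning the shorter way round; what a row does not reach only later rows make up. The controller multiplies each number of a shift by 0.25 m and each number of a turn by 360 degrees. A row lasts 1/12 s, in which the tool goes at most 41.7 mm and 7.16 degrees, less where a joint would pass 70% of its speed; a pose out of reach is approached as far as the arm can. A call with a number of a shift or a turn outside -1 to 1 is refused whole. A call with a gripper value outside its range is refused whole. The fingers move at their own pace and stop on an object; "newtons" is the grip in N (left out, the last holds). Time passes only in rows, so rows that repeat a pose let the fingers close. It gives the time, the measured TCP pose, the force, the opening and the grip force at its end, in the units of the state.
- read_state(): the state, without advancing time (a new reading comes with each control period).
- camera(name): name is "scene" or "side" or "wrist"; returns the picture (420x560x3 uint8, red, green, blue); there is no depth.
- camera_model(name): a dict with "vfov" (degrees; the focal length in pixels is half the picture's height over the tangent of half this angle, whatever the lens; pixels are square), "cx", "cy" (the principal point, pixels), "R" (3x3) and "t" (3): a world point X has camera coordinates R X + t. Camera axes: x right, y down, z forward; pixel columns grow to the right and rows downward; lengths in mm; the calibration is good to about 2 mm. A picture is of the moment at which its call begins: read the wrist's pose just before it. camera_model takes no time and is no camera call; for the wrist camera it gives the pose at the moment of the call.
- sign_off(): hands the job in; it is judged then, once.
The state is a dict: "clock": time; "joints": joint angles; "qd": joint speeds; "effort": joint torques, N m; "eef_pos": TCP position; "eef_rot": TCP orientation; "wrist_force": force on the tool from outside, world axes, zero at the start; "moment": the same for the moment, N m; "finger_gap": finger opening in mm; "finger_force": force on a finger pad.
Only numpy, scipy, OpenCV 4.12 (cv2) and the standard library are available. Lean on these libraries where they do the work, as an engineer would, in place of code of your own. Each camera call takes 0.05 s, during which the arm holds its last target. There are 200 camera calls.

TASK

Take the large battery cell from the wooden organiser and load it in the lamp base: flat end pressed against the coil spring, then the nub end rolled down past the retaining lip, so that the cell lies fully home under the lip and the spring holds it against the end contact. Once it is in and let go, flip the lamp's toggle switch all the way over, from the spring end towards the lip end. Leave the small cell, stapler, pen cup and hole punch where they are.

Things in the scene. Friction and masses are not known exactly. Their poses are not given: they have to be found in the camera images.
- big_cell_center (a point): Centre of the large cell: grey cylinder 21 mm in diameter, 70 mm long over all (68 mm body plus steel nub 2 mm long, 7 mm wide), about 70 g. It lies level in either of the organiser's two saddles, centre 31 mm above the table. Its x axis runs along the cell from the flat end (narrow steel band) to the nub end; it may be rolled about x.
- big_cell_nub (a point): Tip of the large cell's nub, on its axis, 35 mm from the centre along +x of the cell. At the start it points along the organiser's +x, roughly away from the robot and to its left.
- small_cell_center (a point): Centre of the small cell, a bystander: the same look but 14 mm in diameter and 50 mm long, about 24 g, lying in the other saddle, its centre 27 mm above the table; same axes.
- organiser: Wooden organiser, fixed: board 130 x 235 x 8 mm. Origin at table level midway between two saddles along its x at y = -40 and 40 mm. A saddle is two ribs (16 mm wide over all, 54 mm long), tops 22 mm above the table; fingers have room beside the cell down to the board. Slotted letter rack, 63 mm high, at y = 114 to 164 mm.
- lamp: Base of the cordless desk lamp, fixed: white slab, top 18 mm above the table, x -105 to 120, y -105 to 140 mm. Origin at table level under the loaded cell's centre. The cell bay runs along its x: spring at -x, lip and contact at +x. The folded chrome arm lies along the other edge from the switch (y = -67 to -103 mm, up to 47 mm above the table, reaching from x = 104 to -330 mm).
- bay_center (a point): Where the loaded cell's centre belongs: 39 mm above the table, over the lamp's origin; axes as the lamp. Flat end to -x, nub to +x. The cell rests in the gap of a saddle of two black ribs (lamp x -28 to 28 mm, 16 mm wide over all, 10 mm gap, tops 30 mm above the table); beside it there is room for fingers down to the slab.
- bay_contact (a point): Centre of the end contact's face, where the tip of the nub rests when loaded: lamp x = 35 mm, 39 mm above the table.
- spring_tip (a point): Foremost point of the spring's round steel head (a 14 mm ball, coil behind), on the bay's axis 39 mm above the table. Free, it is at lamp x = -31 mm, 66 mm from the contact, so the 70 mm cell presses it in 4 mm when loaded; the nub clears the lip only while it is pressed in 9 mm or more.
- spring (a joint): How far the spring's head is pressed in, towards -x of the lamp: 0 free, at most 0.018 m; about 500 N/m (2 N when loaded, 6 N at 12 mm), springs back.
- switch_tip (a point): Centre of the toggle switch's aluminium ball end (26 mm in diameter) on a lever 40 mm long. Pivot: lamp x = 0, y = 100 mm, 40 mm above the table. It swings along lamp x and leans to the spring end (-x) when off, ball about 75 mm above the table. Its housing is a black block 70 mm (x) by 50 mm, highest part 53 mm above the table.
- switch (a joint): Toggle switch angle: 0 off (leaning to lamp -x by 0.5 rad), 1.0 rad fully on (leaning to lamp +x, towards the lip end). It needs about 2 N and stays where it is left; it starts at 0 to 0.2.
- stapler: Steel stapler, bystander, 150 x 36 x 54 mm, standing on the table; origin under its centre, long along its x.
- pen_cup: White ceramic pen cup, bystander, 80 mm in diameter, 95 mm high, with pens up to 150 mm; origin under its centre.
- punch: Blue plastic hole punch, bystander, about 120 x 110 x 70 mm; origin under its centre.
- lip_edge (a point): Middle of the retaining lip's free edge, lamp x = 30 mm. The lip overhangs from the end wall towards the spring: lamp x 30 to 35 mm, 52 to 56 mm above the table, 26 mm wide. The loaded cell's top is 2 mm under it. The end wall is at lamp x 35 to 42 mm, 26 mm wide, 56 mm high above the table.
- housing_face (a point): Middle of the face of the black spring housing, lamp x = -56 mm, 39 mm above the table. The housing reaches from x = -56 to -90 mm, 34 mm wide, top 54 mm above the table. It is at the right-hand end of the bay as the robot sees it, the lip at the left-hand end.
There are look-alikes about, which are no part of the job. Leave any pink or turquoise look-alike of the part that bears big_cell_center alone.

How it is judged:
By the outcome, as a careful person would: the job done as asked, in the order asked, and still so for the second after the job is handed in, with the robot touching nothing.
It also fails if it takes over 51 s, if anything falls off the work surface, if the arm or the gripper's body presses on something with over 40 N, if the wrist force passes 120 N, or if a joint passes its speed limit or range.

## Working session

There is one attempt and no reset: what is moved stays moved. The work goes in short steps, Python scripts to look and compute and a tool call to move; the robot and the scene stay as the last step left them, time stands still between calls to the robot, and variables do not carry over. Pictures are saved under pics/ and viewed, at most 10 in all, crops included, and the job is handed in when it is done.

Besides the shell and the picture viewer there is one more tool, called after "Call:" by a JSON object that holds its "op" and its "data". carry_out: Moves the arm, as the interface text tells. Its arguments: {"type":"object","properties":{"slide":{"type":"array","items":{"type":"array","items":{"type":"number","minimum":-1,"maximum":1}}},"dr":{"type":"array","items":{"type":"array","items":{"type":"number","minimum":-1,"maximum":1}}},"gripper":{"type":"array","items":{"type":"number"}},"newtons":{"type":"number"}},"required":["slide","dr","gripper"]}

```bash
mkdir -p pics; ls; python3 - <<'E'
from cell import *
import cv2
print(read_state())
for n in("scene","side"):
    cv2.imwrite(f"pics/{n}0.png",camera(n)[:,:,::-1]); print(n,camera_model(n))
E
```

```text
pics
{'clock': 0.0, 'joints': array([ 1.22543009e+00,  3.00441339e-01,  1.52159252e+00, -2.13462789e-05,
        1.32069425e+00, -6.65899322e-02]), 'qd': array([-1.32951087e-03, -1.86635860e-04, -1.87368004e-04, -3.85498823e-04,
       -5.95403607e-04,  4.30859242e-05]), 'effort': array([-2.14758670e-04, -5.31811917e+01, -3.52731693e+01,  7.06837233e-02,
        2.44475668e-02, -1.32250907e-04]), 'eef_pos': array([151.29667307, 528.61864305, 302.09775276]), 'eef_rot': array([-3.14045833e+00, -5.49240814e-05,  2.86282161e+00]), 'wrist_force': array([ 0.61353994,  0.24497673, -0.01734417]), 'moment': array([-0.08320291, -0.01444977,  0.01349856]), 'finger_force': 0.0, 'finger_gap': 93.87972772907789}
scene {'vfov': 54.10277902504387, 'cx': 279.98675263776244, 'cy': 201.07952653336326, 'R': array([[-0.86645187,  0.49917807, -0.00907795],
       [ 0.4335687 ,  0.74330564, -0.50942606],
       [-0.24754662, -0.44532907, -0.86046655]]), 't': array([ 436.3935183 , -159.07258013, 1285.30362418])}
side {'vfov': 43.44481441144614, 'cx': 273.8595398691997, 'cy': 209.20661351153518, 'R': array([[ 0.98076678, -0.19405117,  0.02099185],
       [-0.08536995, -0.52319957, -0.84792345],
       [ 0.17552347,  0.82982309, -0.5297029 ]]), 't': array([-516.8118583 ,   69.29410419, 1469.618151  ])}
```

View pics/scene0.png

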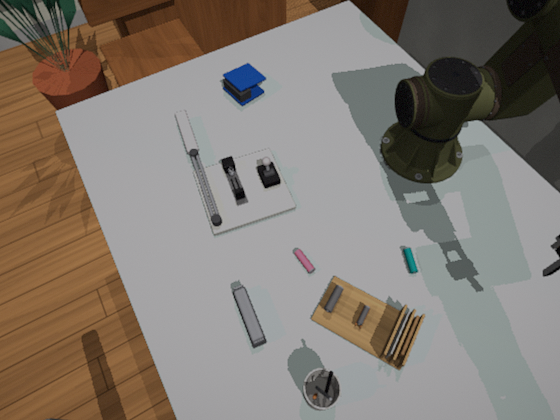

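View pics/side0.png

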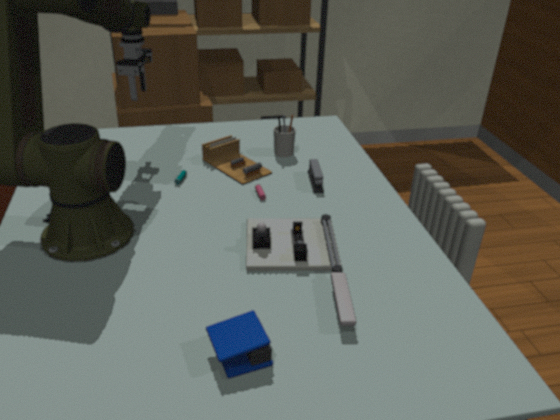

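The scene view shows the big cell near (333,298), the small cell near (362,315), the lamp bay near (234,178) and the switch near (268,170). I'll enlarge these and back-project them.

```bash
cat > h.py <<'E'
from cell import *
import numpy as np, cv2
def back(n,px,z,m=None):
    m=m or camera_model(n); f=210/np.tan(np.radians(m['vfov']/2))
    d=m['R'].T@np.array([(px[0]-m['cx'])/f,(px[1]-m['cy'])/f,1]); c=-m['R'].T@m['t']
    return c+d*(z-c[2])/d[2]
def proj(n,X,m=None):
    m=m or camera_model(n); f=210/np.tan(np.radians(m['vfov']/2))
    p=m['R']@np.array(X)+m['t']; return p[:2]/p[2]*f+[m['cx'],m['cy']]
E
python3 - <<'E'
from h import *
i=cv2.imread("pics/scene0.png")
a=cv2.resize(i[140:240,180:310],(520,400),interpolation=cv2.INTER_CUBIC)
b=cv2.resize(i[270:370,300:430],(520,400),interpolation=cv2.INTER_CUBIC)
cv2.imwrite("pics/crop.png",cv2.resize(np.hstack([a,b]),(800,308)))
for p,z in[((333,298),31),((362,315),27),((234,178),39),((268,160),75),((294,209),18),((216,231),18),((274,151),18)]: print(p,back("scene",p,z).round(0))
for p,z in[((252,170),31),((238,162),27),((299,240),39),((261,230),75)]: print(p,back("side",p,z).round(0))
print(camera_model("wrist"),read_state()['eef_pos'])
E
```

```text
(333, 298) [504. 264.  31.]
(362, 315) [465. 333.  27.]
(234, 178) [ 557. -174.   39.]
(268, 160) [ 452. -157.   75.]
(294, 209) [453.  -8.  18.]
(216, 231) [674. -56.  18.]
(274, 151) [ 401. -215.   18.]
(252, 170) [502. 249.  31.]
(238, 162) [465. 322.  27.]
(299, 240) [ 559. -178.   39.]
(261, 230) [ 458. -167.   75.]
{'vfov': 70.16277620235594, 'cx': 278.1852906999671, 'cy': 213.39282742426656, 'R': array([[ 0.27395002,  0.96174221, -0.00181851],
       [ 0.93410452, -0.26562649,  0.238519  ],
       [ 0.22891075, -0.06704096, -0.97113613]]), 't': array([-548.67335224,  -25.8176075 ,  390.51341363])} [151.33132631 528.64522843 302.15169539]
```

View pics/crop.png

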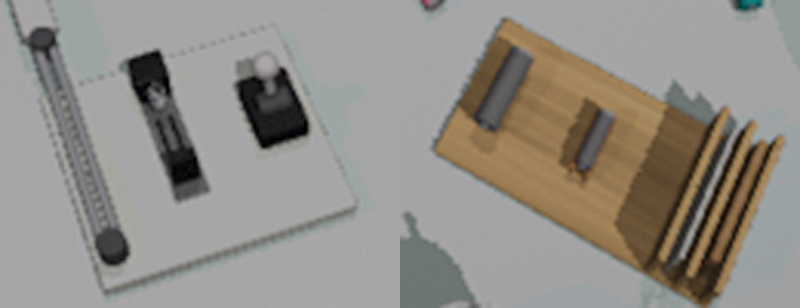

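The crop shows the big cell from about (522,50) at the flat end to (488,125) at the nub end, so it points away from the robot and left. The lamp's lip is on the left. Next I'll work out the directions and the first move.

```bash
python3 - <<'E'
from h import *
def cb(x,y): return ((x-400)/3.077+300,y/3.077+270)
def ca(x,y): return (x/3.077+180,y/3.077+140)
A=back("scene",cb(522,50),31);B=back("scene",cb(488,125),31);print(A,B,np.degrees(np.arctan2(*(B-A)[1::-1])))
o1=back("scene",cb(505,20),8);o2=back("scene",cb(435,150),8);print("org edge",o1,o2,np.degrees(np.arctan2(*(o2-o1)[1::-1])))
c=[back("scene",ca(*p),18) for p in((355,207),(105,293),(272,27))];print(c)
d=c[0]-c[2];print(np.degrees(np.arctan2(d[1],d[0])));d=c[0]-c[1];print(np.degrees(np.arctan2(d[1],d[0])))
m=camera_model("wrist");s=read_state()
from scipy.spatial.transform import Rotation as R
T=R.from_euler('xyz',s['eef_rot']).as_matrix()
print("cam in tool",T.T@(-m['R'].T@m['t']-s['eef_pos']),"fwd in tool",T.T@m['R'][2])
E
```

```text
[472.83280831 246.89439166  31.        ] [530.62620565 284.34229329  31.        ] 32.941687520603445
org edge [463.72668878 212.73106363   8.        ] [573.00622137 275.54434479   8.        ] 29.890055071165737
[array([446.98707294, -10.79808085,  18.        ]), array([683.62660122, -47.13710181,  18.        ]), array([ 411.59955279, -231.20723057,   18.        ])]
80.8787889945012
171.2696998128454
cam in tool [ 68.79952538  -0.67782887 -82.24261204] fwd in tool [-2.38619896e-01 -4.87384512e-04  9.71112922e-01]
```

Call:
{"op": "carry_out", "data": {"slide": [[0.14,-0.1,0],[0.28,-0.2,0],[0.42,-0.3,0],[0.56,-0.42,-0.03],[0.7,-0.52,-0.06],[0.7,-0.52,-0.1],[0.7,-0.52,-0.1],[0.7,-0.52,-0.1],[0.7,-0.52,-0.1],[0.7,-0.52,-0.1]], "dr": [[0,0,-0.019],[0,0,-0.038],[0,0,-0.057],[0,0,-0.076],[0,0,-0.095],[0,0,-0.114],[0,0,-0.133],[0,0,-0.152],[0,0,-0.171],[0,0,-0.19]], "gripper": [100,100,100,100,100,100,100,100,100,100]}}

```text
clock: 0.93
eef_pos: [326.4, 398.5, 277.3]
eef_rot: [-3.141, 0.0, 1.663]
wrist_force: [-0.1, 0.2, 0.0]
finger_gap: 93.8
finger_force: 0.0
```

Call:
{"op": "carry_out", "data": {"slide": [[0.14,-0.1,0],[0.28,-0.2,0],[0.42,-0.3,0],[0.56,-0.42,-0.05],[0.7,-0.53,-0.1],[0.71,-0.53,-0.19],[0.71,-0.53,-0.19],[0.71,-0.53,-0.19],[0.71,-0.53,-0.19],[0.71,-0.53,-0.19]], "dr": [[0,0,-0.019],[0,0,-0.038],[0,0,-0.057],[0,0,-0.076],[0,0,-0.095],[0,0,-0.114],[0,0,-0.133],[0,0,-0.152],[0,0,-0.171],[0,0,-0.179]], "gripper": [100,100,100,100,100,100,100,60,60,60]}}

```text
clock: 1.77
eef_pos: [503.9, 266.0, 229.6]
eef_rot: [-3.141, 0.001, 0.537]
wrist_force: [-1.0, -0.7, 1.0]
finger_gap: 77.6
finger_force: 0.0
```

```bash
python3 - <<'E'
from h import *
import pickle
s=read_state();m=camera_model("wrist");pickle.dump(m,open("m1.pkl","wb"))
cv2.imwrite("pics/w1.png",camera("wrist")[:,:,::-1]);print(s['clock'],s['eef_pos'],s['eef_rot'],s['finger_gap'],s['joints'])
E
```

```text
1.7667 [503.86285608 266.02796091 229.61454792] [-3.14143387e+00  1.01707383e-03  5.36911561e-01] 77.59760231005211 [4.21485823e-01 4.11976594e-01 1.54604807e+00 4.38229790e-05
 1.18459658e+00 1.45535414e+00]
```

View pics/w1.png

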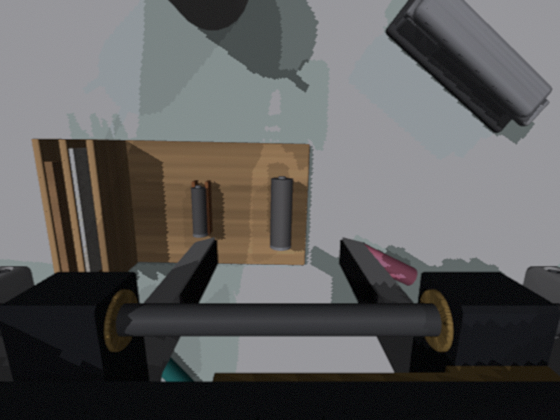

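The big cell lies upright in the picture, from the nub at (282,177) to the flat end at (281,249), with edges at x≈271 to 293. The small cell is at (200,210).

```bash
python3 - <<'E'
from h import *
import pickle
m=pickle.load(open("m1.pkl","rb"))
i=cv2.imread("pics/w1.png"); g=cv2.cvtColor(i,cv2.COLOR_BGR2HSV)
msk=((g[:,:,1]<60)&(g[:,:,2]<150)).astype(np.uint8); sub=np.zeros_like(msk);sub[170:256,262:302]=msk[170:256,262:302]
n,l,st,ce=cv2.connectedComponentsWithStats(sub);k=1+st[1:,4].argmax();print(st[k],ce[k])
ys,xs=np.where(l==k)
for r in range(176,254,6): q=xs[ys==r]; print(r,q.min() if len(q) else 0,q.max() if len(q) else 0,end="; ")
a=back("",(282,177),31,m);b=back("",(281,249),31,m);print(a,b,np.linalg.norm(a-b),np.degrees(np.arctan2(*(a-b)[1::-1])))
print([back("",p,8,m) for p in((311,144),(306,265))])
p=[back("",q,8,m) for q in((311,144),(306,265))];d=p[0]-p[1];print(np.linalg.norm(d),np.degrees(np.arctan2(d[1],d[0])))
for t in np.radians([29,30,31,32]):
    u=np.array([np.cos(t),np.sin(t),0]);C=(a+b)/2
    print(t,proj("",C+35*u,m),proj("",C-35*u,m))
print("slab left edge",back("",(124,142),8,m))
E
```

```text
[ 270  176   23   75 1497] [280.74081496 212.95657983]
176 279 284; 182 271 292; 188 271 291; 194 271 291; 200 271 291; 206 271 291; 212 271 291; 218 271 290; 224 271 290; 230 271 290; 236 270 290; 242 271 290; 248 271 289; [535.55038672 279.89777573  31.        ] [473.54771717 243.78641385  31.        ] 71.75208351449973 30.21721666510499
[array([576.01583647, 270.38253512,   8.        ]), array([464.31563053, 206.11448613,   8.        ])]
128.86938398638668 29.914484974396455
0.5061454830783556 [282.77803429 177.94910418] [280.26505546 248.15613351]
0.5235987755982988 [282.12823549 177.93398925] [280.87828164 248.16950396]
0.5410520681182421 [281.47822334 177.93020988] [281.49167712 248.1727796 ]
0.5585053606381855 [280.82821357 177.93776747] [282.10507086 248.16595967]
slab left edge [482.93913806 430.04424907   8.        ]
```

Call:
{"op": "carry_out", "data": {"slide": [[0.008,-0.013,-0.12],[0.008,-0.013,-0.24],[0.008,-0.013,-0.34],[0.008,-0.013,-0.41],[0.008,-0.013,-0.45],[0.008,-0.013,-0.47],[0.008,-0.013,-0.47],[0.008,-0.013,-0.47],[0.008,-0.013,-0.47],[0.008,-0.013,-0.47]], "dr": [[0,0,-0.002],[0,0,-0.002],[0,0,-0.002],[0,0,-0.002],[0,0,-0.002],[0,0,-0.002],[0,0,-0.002],[0,0,-0.002],[0,0,-0.002],[0,0,-0.002]], "gripper": [50,50,50,50,50,50,50,35,20,15], "newtons": 40}}

```text
clock: 2.65
eef_pos: [506.2, 263.2, 113.7]
eef_rot: [3.141, -0.002, 0.532]
wrist_force: [-0.1, 0.4, 0.1]
finger_gap: 30.2
finger_force: 0.0
```

Call:
{"op": "carry_out", "data": {"slide": [[0,0,0],[0,0,0],[0,0,0],[0,0,0],[0,0,0],[0,0,0]], "dr": [[0,0,0],[0,0,0],[0,0,0],[0,0,0],[0,0,0],[0,0,0]], "gripper": [10,10,10,10,10,10]}}

```text
clock: 3.15
eef_pos: [505.9, 263.6, 113.6]
eef_rot: [-3.141, -0.001, 0.532]
wrist_force: [-4.1, 2.9, 5.4]
finger_gap: 19.7
finger_force: 40.0
```

Call:
{"op": "carry_out", "data": {"slide": [[0,0,0.06],[0,0,0.18],[0,0,0.32],[0,-0.04,0.46],[0,-0.16,0.58],[0,-0.3,0.62],[0,-0.44,0.62],[0,-0.58,0.62],[0,-0.72,0.62],[0,-0.86,0.62]], "dr": [[0,0,0],[0,0,0],[0,0,0.018],[0,0,0.036],[0,0,0.054],[0,0,0.072],[0,0,0.09],[0,0,0.108],[0,0,0.126],[0,0,0.14]], "gripper": [10,10,10,10,10,10,10,10,10,10]}}

```text
clock: 3.98
eef_pos: [505.5, 46.4, 268.1]
eef_rot: [3.141, -0.0, 1.418]
wrist_force: [0.3, 0.1, -0.9]
finger_gap: 20.1
finger_force: 40.0
```

Call:
{"op": "carry_out", "data": {"slide": [[0,-0.12,0],[0,-0.24,0],[0,-0.36,0],[0,-0.48,0],[0,-0.6,0],[0,-0.7,0],[0,-0.76,0],[0,-0.76,0],[0,-0.76,0],[0,-0.76,0]], "dr": [[0,0,0],[0,0,0],[0,0,0],[0,0,0],[0,0,0],[0,0,0],[0,0,0],[0,0,0],[0,0,0],[0,0,0]], "gripper": [10,10,10,10,10,10,10,10,10,10]}}

```text
clock: 4.82
eef_pos: [505.8, -141.3, 267.7]
eef_rot: [3.142, -0.0, 1.412]
wrist_force: [1.4, 0.3, -0.2]
finger_gap: 20.1
finger_force: 40.0
```

```bash
python3 - <<'E'
from h import *
import pickle
s=read_state();m=camera_model("wrist");pickle.dump(m,open("m2.pkl","wb"))
cv2.imwrite("pics/w2.png",camera("wrist")[:,:,::-1]);print(s['clock'],s['eef_pos'],s['eef_rot'],s['finger_gap'],s['joints'],s['wrist_force'])
E
```

```text
4.8167 [ 505.83793296 -141.30013122  267.72978168] [ 3.14155049e+00 -1.53193394e-04  1.41167173e+00] 20.143147647533645 [-3.42191742e-01  2.76558997e-01  1.63502566e+00  1.67970324e-04
  1.22999443e+00 -1.83123287e-01] [ 1.41954339  0.28596643 -0.15756326]
```

View pics/w2.png

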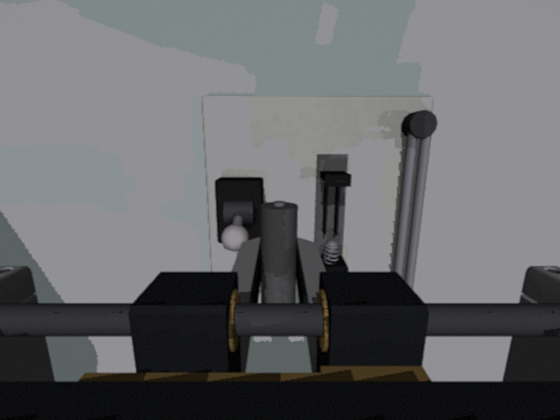

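The slab's far corners are at (204,97) and (432,97). The lip is near (336,180), the spring head near (332,241), the switch ball at (235,238) and the held cell's nub at (279,203).

```bash
python3 - <<'E'
import cv2
i=cv2.imread("pics/w2.png")[150:280,200:360]
cv2.imwrite("pics/w2c.png",cv2.convertScaleAbs(cv2.resize(i,None,fx=4.6,fy=4.6,interpolation=cv2.INTER_CUBIC),alpha=1.8))
E
```

```text
(no output)
```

View pics/w2c.png

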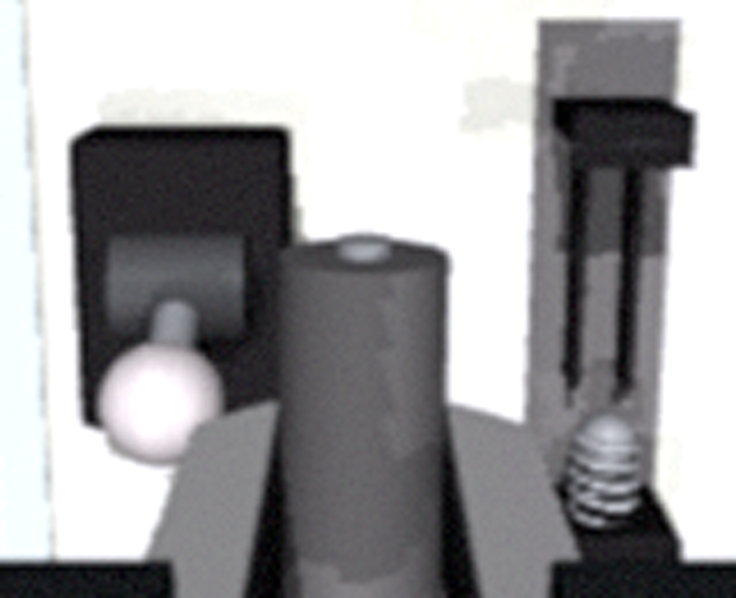

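The crop shows the lip's free top edge from (573,165) to (692,165), the spring head's tip at (605,413) and the ribs ending near row 395. The switch ball's centre is at (162,403).

```bash
python3 - <<'E'
from h import *
import pickle
from scipy.optimize import least_squares
m=pickle.load(open("m2.pkl","rb"))
cr=lambda x,y:(x/4.6+200,y/4.6+150)
P=[((120,140,18),(204,97)),((120,-105,18),(432,97)),((30,13,56),cr(573,165)),((30,-13,56),cr(692,165)),((-31,0,39),cr(606,413)),((-28,6.5,30),cr(572,393)),((-28,-6.5,30),cr(622,393))]
def W(q,p):
    c,s=np.cos(q[2]),np.sin(q[2]);return np.array([q[0]+c*p[0]-s*p[1],q[1]+s*p[0]+c*p[1],p[2]])
f=lambda q:np.concatenate([proj("",W(q,p),m)-np.array(u) for p,u in P])
r=least_squares(f,[566,-151,1.41],loss='soft_l1');q=r.x;print(q,np.degrees(q[2]));print(f(q).reshape(-1,2).round(1))
pickle.dump(q,open("lamp.pkl","wb"))
for a in(-.5,-.4,-.3):print(a,proj("",W(q,(40*np.sin(a),100,40+40*np.cos(a))),m),(235.2,237.6))
n=back("",cr(363,248),267.7-78-4.6,m);s=np.array([505.84,-141.3]);d=n[:2]-s;y=1.4117
print("nub in tool x, lateral",d@[np.cos(y),np.sin(y)],d@[-np.sin(y),np.cos(y)])
E
```

```text
[ 562.47574464 -158.09051564    1.41200878] 80.90214392113461
[[-3.9 -1. ]
 [ 3.  -0.7]
 [-0.5  1.5]
 [-0.1  1.5]
 [-0.2  0.5]
 [ 0.1 -0.4]
 [ 0.9 -0.3]]
-0.5 [235.31206525 240.71636283] (235.2, 237.6)
-0.4 [234.93535315 237.75004849] (235.2, 237.6)
-0.3 [234.60104337 234.45556989] (235.2, 237.6)
nub in tool x, lateral 33.05769597394294 -0.41990960840062663
```

```bash
cat > plan.py <<'E'
from h import *
import pickle,sys
from scipy.spatial.transform import Rotation as R
q=pickle.load(open("lamp.pkl","rb"));DZ,FX=82.6,36
def tcp(x,z,th,y=0):
    t=np.radians(th);a=np.array([np.cos(t),np.sin(t)]);d=np.array([np.sin(t),-np.cos(t)])
    p=np.array([x,z])-DZ*d+FX*a;c,s=np.cos(q[2]),np.sin(q[2])
    return np.array([q[0]+c*p[0]-s*y,q[1]+s*p[0]+c*y,p[1]])
def rot(th):
    return R.from_rotvec(-np.radians(th)*np.array([-np.sin(q[2]),np.cos(q[2]),0]))*R.from_euler('xyz',[np.pi,0,q[2]])
def show(W,p0=None,th0=None):
    s=read_state();p0=s['eef_pos'] if p0 is None else p0;r0=R.from_euler('xyz',s['eef_rot']) if th0 is None else rot(th0)
    print(s['clock'],p0,s['wrist_force'].round(2),s['finger_gap'])
    for w in W: print(w,((tcp(*w)-p0)/250).round(4),((rot(w[2])*r0.inv()).as_rotvec()/2/np.pi).round(4))
E
python3 - <<'E'
from plan import *
W=[(-22,65,30),(-22,43,30)]
show(W)
p=tcp(-22,43,30);show([(-30,42.5,30),(-37,42,30),(-45,42,30),(-45,41.5,24),(-45,41,18),(-45,40.2,12),(-45,39.6,6),(-45,39.2,0),(-35,39.2,0)],p,30)
E
```

```text
4.8667 [ 505.87804496 -141.10272311  267.73274734] [ 0.14 -0.57 -1.98] 20.13861123153729
(-22, 65, 30) [ 0.2061 -0.1948 -0.4528] [ 0.0823 -0.0132 -0.    ]
(-22, 43, 30) [ 0.2061 -0.1948 -0.5408] [ 0.0823 -0.0132 -0.    ]
4.8667 [ 557.39640641 -189.80948383  132.53369835] [ 0.14 -0.57 -1.98] 20.13861123153729
(-30, 42.5, 30) [-0.0051 -0.0316 -0.002 ] [0. 0. 0.]
(-37, 42, 30) [-0.0095 -0.0592 -0.004 ] [0. 0. 0.]
(-45, 42, 30) [-0.0145 -0.0908 -0.004 ] [0. 0. 0.]
(-45, 41.5, 24) [-0.0086 -0.0537 -0.0037] [-0.0165  0.0026 -0.    ]
(-45, 41, 18) [-0.0026 -0.0164 -0.0074] [-0.0329  0.0053 -0.    ]
(-45, 40.2, 12) [ 0.0033  0.0204 -0.0162] [-0.0494  0.0079  0.    ]
(-45, 39.6, 6) [ 0.009   0.0564 -0.0281] [-0.0658  0.0105 -0.    ]
(-45, 39.2, 0) [ 0.0146  0.0913 -0.0429] [-0.0823  0.0132 -0.    ]
(-35, 39.2, 0) [ 0.0209  0.1308 -0.0429] [-0.0823  0.0132 -0.    ]
```

Call:
{"op": "carry_out", "data": {"slide": [[0.05,-0.05,0],[0.1,-0.1,0],[0.15,-0.15,-0.05],[0.2,-0.19,-0.12],[0.206,-0.195,-0.22],[0.206,-0.195,-0.32],[0.206,-0.195,-0.4],[0.206,-0.195,-0.45],[0.206,-0.195,-0.45],[0.206,-0.195,-0.45]], "dr": [[0.014,-0.0022,0],[0.028,-0.0045,0],[0.042,-0.0067,0],[0.056,-0.009,0],[0.07,-0.0112,0],[0.0823,-0.0132,0],[0.0823,-0.0132,0],[0.0823,-0.0132,0],[0.0823,-0.0132,0],[0.0823,-0.0132,0]], "gripper": [10,10,10,10,10,10,10,10,10,10]}}

```text
clock: 5.7
eef_pos: [557.7, -190.1, 155.8]
eef_rot: [-3.142, -0.523, 1.413]
wrist_force: [0.3, -0.3, 0.2]
finger_gap: 19.9
finger_force: 40.0
```

```bash
python3 - <<'E'
from plan import *
show([(-22,65,30),(-22,43,30)])
m=camera_model("wrist")
w=camera("wrist")[:,:,::-1]; sd=camera("side")[:,:,::-1]
cv2.imwrite("pics/w3.png",cv2.convertScaleAbs(np.hstack([cv2.resize(w,(450,338)),cv2.resize(sd[180:280,240:340],(338,338),interpolation=cv2.INTER_CUBIC)]),alpha=1.5))
pickle.dump(m,open("m3.pkl","wb"))
E
```

```text
5.7 [ 557.74325541 -190.0578592   155.77329834] [ 0.27 -0.26  0.2 ] 19.85406512380161
(-22, 65, 30) [-0.0014  0.001  -0.005 ] [ 0.0001 -0.     -0.0001]
(-22, 43, 30) [-0.0014  0.001  -0.093 ] [ 0.0001 -0.     -0.0001]
```

View pics/w3.png

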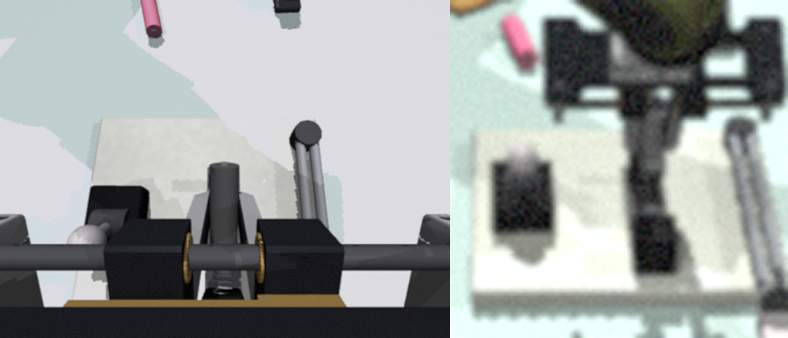

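The cell is tilted, lined up over the bay and nothing is touching. Now I'll lower it and push gently.

Call:
{"op": "carry_out", "data": {"slide": [[0,0,-0.04],[0,0,-0.08],[0,0,-0.093],[-0.003,-0.016,-0.094],[-0.006,-0.03,-0.095],[-0.009,-0.044,-0.096],[-0.011,-0.058,-0.097],[-0.011,-0.062,-0.097],[-0.011,-0.062,-0.097],[-0.011,-0.062,-0.097]], "dr": [[0,0,0],[0,0,0],[0,0,0],[0,0,0],[0,0,0],[0,0,0],[0,0,0],[0,0,0],[0,0,0],[0,0,0]], "gripper": [10,10,10,10,10,10,10,10,10,10]}}

```text
clock: 6.63
eef_pos: [554.6, -206.1, 131.1]
eef_rot: [-3.141, -0.524, 1.411]
wrist_force: [-0.7, 4.4, 0.8]
finger_gap: 20.4
finger_force: 40.0
```

```bash
python3 - <<'E'
from plan import *
show([(-38,42,30),(-45,42,30),(-47,42,30)]);print(tcp(-38,42,30))
sd=camera("side")[:,:,::-1]
print(read_state()['wrist_force'],read_state()['wrist_force']@[np.cos(q[2]),np.sin(q[2]),0])
E
```

```text
6.6333 [ 554.62286153 -206.10472044  131.08514249] [-0.66  4.43  0.75] 20.409873937265736
(-38, 42, 30) [0.001  0.002  0.0018] [-0.0001 -0.      0.0001]
(-45, 42, 30) [-0.0035 -0.0257  0.0018] [-0.0001 -0.      0.0001]
(-47, 42, 30) [-0.0047 -0.0336  0.0018] [-0.0001 -0.      0.0001]
[ 554.86646849 -205.60819941  131.53369835]
[-0.49172924  3.81404319  0.93547773] 3.6883086978886372
```

```bash
python3 - <<'E'
from plan import *
show([(-45.5,42,30),(-45.5,41.8,25),(-45.5,41.5,20),(-45.5,41,15),(-45.5,40.4,10),(-45.5,39.8,5),(-45.5,39.2,0)])
E
```

```text
6.6833 [ 554.63731307 -206.0724643   131.06892639] [-0.49  3.81  0.94] 19.926667924877574
(-45.5, 42, 30) [-0.0038 -0.0278  0.0019] [-0.0001 -0.      0.0001]
(-45.5, 41.8, 25) [0.0011 0.0032 0.0032] [-0.0138  0.0022  0.0001]
(-45.5, 41.5, 20) [0.0061 0.0342 0.0014] [-0.0275  0.0044  0.0001]
(-45.5, 41, 15) [ 0.011   0.0651 -0.0039] [-0.0412  0.0066  0.0001]
(-45.5, 40.4, 10) [ 0.0159  0.0956 -0.0123] [-0.0549  0.0088  0.0001]
(-45.5, 39.8, 5) [ 0.0207  0.1254 -0.0234] [-0.0686  0.011   0.0001]
(-45.5, 39.2, 0) [ 0.0253  0.1544 -0.0371] [-0.0823  0.0132  0.0001]
```

Push first, then roll halfway and check the force.

Call:
{"op": "carry_out", "data": {"slide": [[-0.002,-0.014,0.001],[-0.004,-0.028,0.002],[-0.004,-0.028,0.002],[-0.004,-0.028,0.002]], "dr": [[0,0,0],[0,0,0],[0,0,0],[0,0,0]], "gripper": [10,10,10,10]}}

```text
clock: 7.02
eef_pos: [553.6, -212.8, 131.4]
eef_rot: [-3.141, -0.525, 1.411]
wrist_force: [-1.1, 7.0, 1.1]
finger_gap: 20.1
finger_force: 40.0
```

Call:
{"op": "carry_out", "data": {"slide": [[0.005,0.031,0.0013],[0.01,0.062,-0.0005],[0.015,0.093,-0.0058],[0.015,0.093,-0.0058]], "dr": [[-0.0137,0.0022,0],[-0.0274,0.0044,0],[-0.0411,0.0066,0],[-0.0411,0.0066,0]], "gripper": [10,10,10,10]}}

```text
clock: 7.35
eef_pos: [558.0, -187.6, 130.6]
eef_rot: [3.141, -0.257, 1.414]
wrist_force: [1.9, 6.0, 1.4]
finger_gap: 20.0
finger_force: 40.0
```

```bash
python3 - <<'E'
from plan import *
show([(-45.5,41,15),(-45.5,40.4,10),(-45.5,39.8,5),(-45.5,39.2,0)])
E
```

```text
7.35 [ 558.01159188 -187.60563322  130.60008906] [1.87 5.96 1.43] 19.97974593665671
(-45.5, 41, 15) [-0.0024 -0.0087 -0.002 ] [ 0.0007  0.0001 -0.0003]
(-45.5, 40.4, 10) [ 0.0024  0.0217 -0.0104] [-0.013   0.0022 -0.0003]
(-45.5, 39.8, 5) [ 0.0072  0.0516 -0.0215] [-0.0267  0.0044 -0.0003]
(-45.5, 39.2, 0) [ 0.0118  0.0805 -0.0352] [-0.0404  0.0066 -0.0003]
```

Call:
{"op": "carry_out", "data": {"slide": [[-0.0024,-0.009,-0.002],[0.0024,0.02,-0.0104],[0.007,0.05,-0.0215],[0.0115,0.079,-0.0345],[0.0115,0.079,-0.0345],[0.0115,0.079,-0.0345]], "dr": [[0,0,0],[-0.0133,0.0022,0],[-0.027,0.0044,0],[-0.0407,0.0066,0],[-0.0407,0.0066,0],[-0.0407,0.0066,0]], "gripper": [10,10,10,10,10,10]}}

```text
clock: 7.85
eef_pos: [560.9, -168.6, 121.6]
eef_rot: [3.141, -0.003, 1.413]
wrist_force: [2.3, 9.3, 1.1]
finger_gap: 20.2
finger_force: 40.0
```

```bash
python3 - <<'E'
from plan import *
show([(-45.5,39.2,0),(-35,39.2,0)])
m=camera_model("wrist");w=camera("wrist")[:,:,::-1];pickle.dump(m,open("m4.pkl","wb"))
cv2.imwrite("pics/w4f.png",w)
cv2.imwrite("pics/w4.png",cv2.convertScaleAbs(cv2.resize(w[90:290,190:370],None,fx=3,fy=3,interpolation=cv2.INTER_CUBIC),alpha=1.8))
print(proj("",np.r_[q[0]+30*np.cos(q[2]),q[1]+30*np.sin(q[2]),56],m))
E
```

```text
7.85 [ 560.90363367 -168.5931978   121.62140426] [2.3  9.32 1.08] 20.206885514844103
(-45.5, 39.2, 0) [0.0003 0.0045 0.0007] [-0.0005  0.0002 -0.0002]
(-35, 39.2, 0) [0.0069 0.046  0.0007] [-0.0005  0.0002 -0.0002]
[277.9822033  196.57146814]
```

View pics/w4.png

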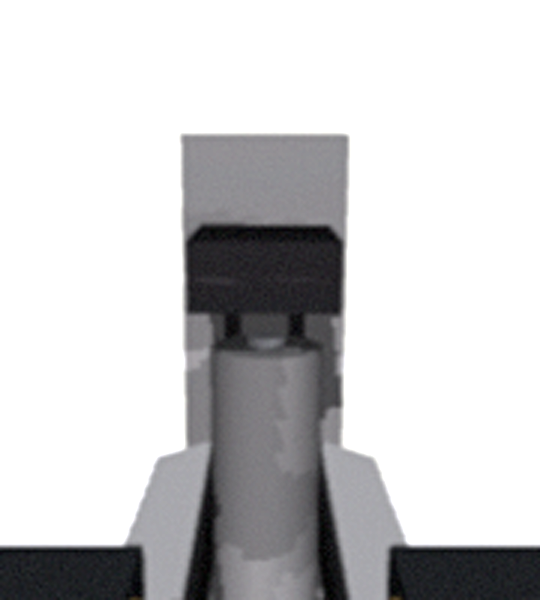

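The cell is level and centred, with its nub a few mm short of the lip's edge. I'll seat it lightly on the ribs, then let it slide forward under the lip.

Call:
{"op": "carry_out", "data": {"slide": [[0,0,-0.002],[0,0,-0.004],[0,0,-0.004]], "dr": [[0,0,0],[0,0,0],[0,0,0]], "gripper": [10,10,10]}}

```text
clock: 8.15
eef_pos: [560.9, -169.1, 121.4]
eef_rot: [3.141, -0.005, 1.412]
wrist_force: [-0.4, 12.9, 9.7]
finger_gap: 20.0
finger_force: 40.0
```

Call:
{"op": "carry_out", "data": {"slide": [[0,0,0.002],[0.002,0.012,0.002],[0.004,0.024,0.002],[0.005,0.034,0.002],[0.006,0.04,0.002],[0.006,0.04,0.002],[0.006,0.04,0.002]], "dr": [[0,0,0],[0,0,0],[0,0,0],[0,0,0],[0,0,0],[0,0,0],[0,0,0]], "gripper": [10,10,10,10,10,10,10]}}

```text
clock: 8.73
eef_pos: [562.1, -160.3, 121.4]
eef_rot: [3.141, -0.003, 1.411]
wrist_force: [-0.8, 3.1, 6.2]
finger_gap: 20.2
finger_force: 40.0
```

```bash
python3 - <<'E'
from plan import *
show([(-35,39,0)])
w=camera("wrist")[:,:,::-1]
cv2.imwrite("pics/w5.png",cv2.convertScaleAbs(cv2.resize(w[90:290,190:370],None,fx=3,fy=3,interpolation=cv2.INTER_CUBIC),alpha=1.8))
E
```

```text
8.7333 [ 562.06542763 -160.25656423  121.39534661] [-0.81  3.11  6.22] 20.178265335409918
(-35, 39, 0) [0.0023 0.0126 0.0008] [-0.0004  0.0002  0.0001]
```

View pics/w5.png

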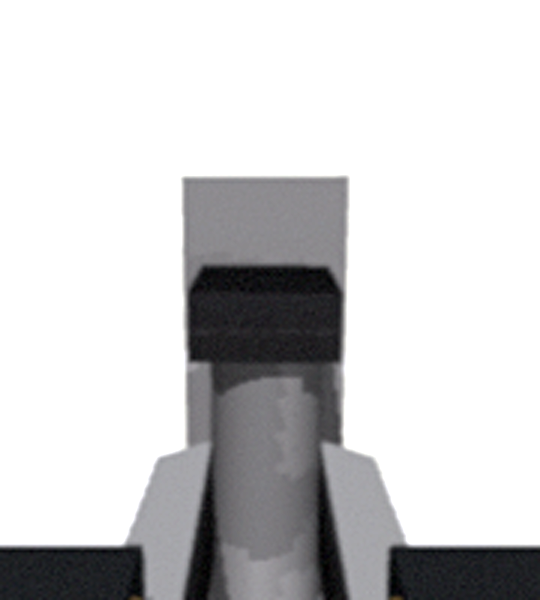

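The nub end is now under the lip, and about 3 mm of travel remains. I'll finish the slide, open and rise.

Call:
{"op": "carry_out", "data": {"slide": [[0.001,0.006,0],[0.002,0.011,0],[0.002,0.011,0],[0.002,0.011,0],[0.002,0.011,0],[0.002,0.011,0],[0.002,0.011,0],[0.002,0.011,0]], "dr": [[0,0,0],[0,0,0],[0,0,0],[0,0,0],[0,0,0],[0,0,0],[0,0,0],[0,0,0]], "gripper": [10,10,10,30,45,50,50,50]}}

```text
clock: 9.45
eef_pos: [562.2, -157.5, 120.7]
eef_rot: [-3.141, -0.003, 1.411]
wrist_force: [-0.7, -0.6, -0.1]
finger_gap: 46.4
finger_force: 0.0
```

Call:
{"op": "carry_out", "data": {"slide": [[0,0,0.03],[0,0,0.1],[0,0,0.2],[0,0,0.34],[0,0,0.45],[0,0,0.5],[0,0,0.5],[0,0,0.5]], "dr": [[0,0,0],[0,0,0],[0,0,0],[0,0,0],[0,0,0],[0,0,0],[0,0,0],[0,0,0]], "gripper": [50,50,50,50,40,20,0,0]}}

```text
clock: 10.12
eef_pos: [562.2, -157.5, 246.1]
eef_rot: [3.141, -0.003, 1.411]
wrist_force: [-0.6, -1.2, -0.1]
finger_gap: 23.5
finger_force: 0.0
```

```bash
python3 - <<'E'
from plan import *
s=read_state();print(s['eef_pos'],s['eef_rot'])
m=camera_model("wrist");w=camera("wrist")[:,:,::-1]
W=lambda x,y,z:np.r_[q[0]+x*np.cos(q[2])-y*np.sin(q[2]),q[1]+x*np.sin(q[2])+y*np.cos(q[2]),z]
cv2.imwrite("pics/w6.png",cv2.convertScaleAbs(cv2.resize(w[100:320,130:350],None,fx=2.7,fy=2.7,interpolation=cv2.INTER_CUBIC),alpha=1.7))
for n,p in dict(lip=(30,0,56),flat=(-35,0,49.5),ball4=(-20,100,75)).items():print(n,(proj("",W(*p),m)-[130,100])*2.7)
for a in(-.5,-.4,-.3):print(a,(proj("",W(40*np.sin(a),100,40+40*np.cos(a)),m)-[130,100])*2.7)
# switch push: fingertips (closed) at lamp x,y, tip z
for x in(-50,-45,25,40):print(x,W(x,100,75+97)-s['eef_pos'])
E
```

```text
[ 562.17125395 -157.46790433  246.06795959] [ 3.14124561e+00 -2.93229884e-03  1.41130664e+00]
lip [400.87192437 226.54006648]
flat [400.6987785  400.70112971]
ball4 [ 98.66329394 384.7744137 ]
-0.5 [ 98.33197174 382.51602621]
-0.4 [ 95.44132952 373.82038879]
-0.3 [ 92.87084658 364.15033754]
-50 [-106.3435377   -34.18148556  -74.06795959]
-45 [-105.5529321   -29.24438694  -74.06795959]
25 [-94.48445373  39.87499375 -74.06795959]
40 [-92.11263694  54.68628961 -74.06795959]
```

View pics/w6.png

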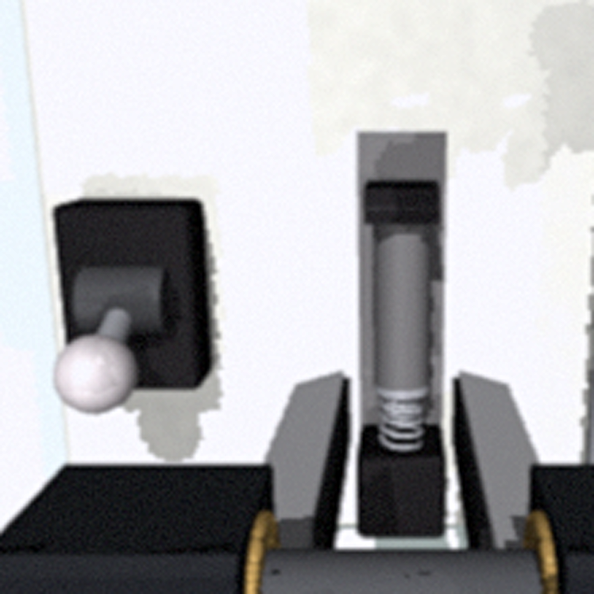

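The cell lies home: its nub end is under the lip, and the spring is pressed against its flat end. The switch ball at (95,373) in the crop matches -0.4 rad. Next I'll go behind the ball with the fingers closed.

Call:
{"op": "carry_out", "data": {"slide": [[-0.12,-0.04,0],[-0.24,-0.08,0],[-0.36,-0.12,0],[-0.424,-0.138,0],[-0.424,-0.138,-0.08],[-0.424,-0.138,-0.18],[-0.424,-0.138,-0.27],[-0.424,-0.138,-0.332],[-0.424,-0.138,-0.332],[-0.424,-0.138,-0.332]], "dr": [[0,0,0],[0,0,0],[0,0,0],[0,0,0],[0,0,0],[0,0,0],[0,0,0],[0,0,0],[0,0,0],[0,0,0]], "gripper": [0,0,0,0,0,0,0,0,0,0]}}

```text
clock: 11.0
eef_pos: [455.8, -191.8, 161.8]
eef_rot: [-3.138, -0.004, 1.411]
wrist_force: [-0.9, -0.2, 1.3]
finger_gap: 0.4
finger_force: 0.0
```

Call:
{"op": "carry_out", "data": {"slide": [[0.003,0.02,0],[0.006,0.04,0],[0.009,0.06,0],[0.0125,0.08,0],[0.016,0.1,0],[0.019,0.12,0],[0.022,0.14,0],[0.025,0.16,0],[0.027,0.17,0],[0.027,0.17,0]], "dr": [[0,0,0],[0,0,0],[0,0,0],[0,0,0],[0,0,0],[0,0,0],[0,0,0],[0,0,0],[0,0,0],[0,0,0]], "gripper": [0,0,0,0,0,0,0,0,0,0]}}

```text
clock: 11.83
eef_pos: [463.0, -148.8, 162.7]
eef_rot: [-3.141, -0.003, 1.412]
wrist_force: [-0.7, 0.0, -0.8]
finger_gap: 0.3
finger_force: 0.0
```

Call:
{"op": "carry_out", "data": {"slide": [[0.002,0.012,0],[0.004,0.024,0],[0.005,0.03,0]], "dr": [[0,0,0],[0,0,0],[0,0,0]], "gripper": [0,0,0]}}

```text
clock: 12.08
eef_pos: [464.0, -142.4, 162.6]
eef_rot: [-3.141, -0.001, 1.412]
wrist_force: [-4.2, -17.7, -3.4]
finger_gap: 0.3
finger_force: 8.8
```

Call:
{"op": "carry_out", "data": {"slide": [[0.001,0.006,0],[0.002,0.012,0],[0.002,0.012,0]], "dr": [[0,0,0],[0,0,0],[0,0,0]], "gripper": [0,0,0]}}

```text
clock: 12.33
eef_pos: [464.2, -141.5, 162.7]
eef_rot: [-3.141, 0.003, 1.412]
wrist_force: [-7.2, -30.6, -5.2]
finger_gap: 0.5
finger_force: 15.5
```

```bash
python3 - <<'E'
from plan import *
s=read_state();print(s['eef_pos'],s['wrist_force'])
W=lambda x,y,z:np.r_[q[0]+x*np.cos(q[2])-y*np.sin(q[2]),q[1]+x*np.sin(q[2])+y*np.cos(q[2]),z]
for n in("wrist","scene","side"):
    m=camera_model(n);g=camera(n)[:,:,::-1];hsv=cv2.cvtColor(np.ascontiguousarray(g),cv2.COLOR_BGR2HSV);cv2.imwrite(f"pics/s_{n}.png",g)
    print(n,[proj("",W(40*np.sin(a),100,40+40*np.cos(a)),m).round(1) for a in(-.5,0,.3,.5)])
E
```

```text
[ 464.20159939 -141.52492899  162.66854492] [ -7.19505522 -30.56135899  -5.23693743]
wrist [array([277.6, 285.3]), array([277.6, 259.6]), array([277.6, 239.6]), array([277.6, 226.1])]
scene [array([264.7, 160.1]), array([266.9, 164.2]), array([268.3, 167.7]), array([269.2, 170.4])]
side [array([261.6, 228.6]), array([261.5, 223. ]), array([261.4, 221.1]), array([261.3, 220.5])]
```

The force has risen against the hard stop right where the geometry puts it. I'll back off, rise and check.

Call:
{"op": "carry_out", "data": {"slide": [[-0.006,-0.04,0],[-0.02,-0.12,0],[-0.03,-0.18,0.02],[-0.03,-0.18,0.12],[-0.03,-0.18,0.24],[-0.03,-0.18,0.36],[-0.03,-0.18,0.4],[-0.03,-0.18,0.4]], "dr": [[0,0,0],[0,0,0],[0,0,0],[0,0,0],[0,0,0],[0,0,0],[0,0,0],[0,0,0]], "gripper": [0,0,0,0,0,0,0,0]}}

```text
clock: 13.15
eef_pos: [457.8, -184.1, 265.1]
eef_rot: [3.138, -0.002, 1.411]
wrist_force: [0.2, 0.1, 0.2]
finger_gap: 0.6
finger_force: 0.0
```

```bash
python3 - <<'E'
from plan import *
s=read_state();print(s['clock'],s['eef_pos'],s['wrist_force'])
W=lambda x,y,z:np.r_[q[0]+x*np.cos(q[2])-y*np.sin(q[2]),q[1]+x*np.sin(q[2])+y*np.cos(q[2]),z]
m=camera_model("wrist");w=camera("wrist");g=w.mean(2)
print([proj("",W(40*np.sin(a),100,40+40*np.cos(a)),m).round(1) for a in(-.5,0,.3,.5)])
# ball: bright compact blob inside the dark switch housing region
c=np.array(proj("",W(0,100,53),m)).astype(int);x0,y0=c-[60,70]
sub=g[y0:c[1]+70,x0:c[0]+60];
cir=cv2.HoughCircles(cv2.GaussianBlur(sub.astype(np.uint8),(3,3),0),cv2.HOUGH_GRADIENT,1,20,param1=80,param2=12,minRadius=11,maxRadius=22)
print(None if cir is None else (cir[0]+[x0,y0,0])[:4])
p=proj("",W(40*np.sin(.5),100,40+40*np.cos(.5)),m);x,y=p.astype(int)
print(g[y-28:y+29:4,x-28:x+29:4].astype(int))
# cell bay: nub under lip -> sample brightness along bay axis
print([int(g[int(v[1]),int(v[0])]) for v in [proj("",W(t,0,49),m) for t in range(-55,42,4)]])
E
```

```text
13.15 [ 457.81302218 -184.14303791  265.13230383] [0.24450028 0.12246374 0.19716009]
[array([276.5, 190.6]), array([276.5, 170.2]), array([276.5, 156.6]), array([276.5, 148. ])]
[[275.5        144.5         14.10000038]]
[[141 134 135 137 137 136 135 138 137 138 138 140 142 140 141]
 [143 135 134 138 137 136 136 137 139 139 139 139 140 140 140]
 [143 131 136 135 132 135 134 137 139 137 139 139 139 141 142]
 [137  83   8  10   8   8  27  55  28   8  10  10   8  56 140]
 [137  46  19  17  14 101 121 129 125 107  19  19  18  28 140]
 [144  49  14  12  77 116 131 130 132 124  87  17  17  24 140]
 [144  60  15  11  92 117 129 143 133 122 103  17  15  32 139]
 [144  62  15  17  83 107 118 127 124 117  93  18  13  34 138]
 [143  64  16  20  62  90 103 109 105  96  71  18  17  34 141]
 [143  64  21  23  42  73  81  95  99  76  46  20  18  33 140]
 [143  77  24  25  51  27  45  55  47  33  24  25  14  39 137]
 [144  74  22  25  56  31  31  44  36  30  30  20  15  38 144]
 [143  75  21  22  50  30  30  29  28  29  31  23  16  38 143]
 [144  97  16  22  40  28  25  28  30  25  25  20  24  51 142]
 [144  96  23  17  27  24  25  23  24  22  21  19  22  52 141]]
[68, 54, 59, 95, 98, 70, 81, 72, 73, 72, 73, 74, 75, 76, 74, 75, 73, 75, 61, 63, 76, 33, 15, 20, 8]
```

```bash
python3 -c "
from cell import *
print(sign_off())"
```

```text
the job is handed in; nothing more can be done
None
```

The large cell is loaded under the lip with the spring pressed against its flat end, the toggle is pushed to its stop at the lip end, and the job was handed in after about 13 s of robot time; the checks before hand-in agreed, but no verdict came back.

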